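Open the battery cover of the office wall clock

ROBOT

A 6-joint arm with a two-finger parallel gripper is mounted at the origin on the work surface. World frame = base frame: x ahead of the robot, y to its left, z up, the work surface at z = 0. Lengths are in m, angles in degrees, forces in N, time in s.
With the tool pointing down it reaches from about 0.35 to 0.875 m from the base axis. Payload 4.2 kg.
Tool frame: the origin (TCP) lies midway between the tips of the shut fingers; the grasp point (between the pads) lies 19 mm behind it; x points along the fingers, y is the direction in which the jaws open and shut, and the axes are right-handed (so a half turn about x gives the same grasp; the last joint's range is limited). The gripper opens to 87 mm and grips with 3 to 60 N. Pads are 19 mm wide; open, the fingers measure 117 mm over their backs; the gripper's body (75 mm by 190 mm) begins 51 mm behind the grasp point.
Start: joints at [90.447, 22.042, 0.453, 0, -68.411, -14.817], TCP at [0.155, 0.605, 0.223] pointing down, gripper open.
Joint ranges: [-179.83, 179.83], [-69.29, 118.12], [-61.27, 80.66], [-181.25, 117.63], [-171.15, -9.14], [-177.46, 177.46]. Speed limits (degrees/s): [159.86, 159.86, 180, 180, 180, 180].

INTERFACE

Orientations are given as a 3x3 rotation matrix whose columns are the frame's x, y, z axes.
In Python, from station import r gives the robot as it stands.
- The arm moves only by the tool play_rows, never from a script. Its argument "plan" is a list that holds one entry, the list of rows, each a list of 6 numbers: the shift along the tool's x, y, z in cm, then the turn, a rotation vector about the tool's x, y, z in units of 10 degrees (1.0 is 10 degrees). A call has 1 to 5 rows; each row is the pose to reach, as a shift and turn from the pose commanded when the call began, along the tool's axes at that moment; what a row does not reach only later rows make up. A row lasts 1/8 s, in which the tool goes at most 62.5 mm and 10.7 degrees, less where a joint would pass 70% of its speed; a pose out of reach is approached as far as the arm can. A call with a gripper value outside its range is refused whole. "hand" is the opening, from 0 (shut) to 1 (fully open), set as the call begins (left out, the last holds). The fingers move at their own pace and stop on an object; the grip force is fixed at half the most. Time passes only in rows, so rows that repeat a pose let the fingers close. It gives the time, the measured TCP pose, the force and the opening at its end, in the units of the state.
- r.sense(): the state, without advancing time (a new reading comes with each control period).
- r.capture(name): name is "side" or "top"; returns (picture, depth): 384x512x3 uint8, blue, green, red; 384x512 float32, m along the optical axis (not along the pixel's ray), 0 where there is no reading.
- r.get_calibration(name): a dict with "vfov" (degrees; the focal length in pixels is half the picture's height over the tangent of half this angle, whatever the lens; pixels are square), "cx", "cy" (the principal point, pixels), "rvec" (rotation vector, rad) and "tvec" (3), from world to camera coordinates, as OpenCV has them. Camera axes: x right, y down, z forward; pixel columns grow to the right and rows downward; lengths in m; the calibration is good to about 2 mm. A picture is of the moment at which its call begins. get_calibration takes no time and is no camera call.
- r.finish_job(): hands the job in, once; it reports no verdict.
The state is a dict: "time_s": time; "joints": joint angles; "joint_velocities": joint speeds; "effort": joint torques, N m; "tcp_pos": TCP position; "ee_rot": TCP orientation; "wrist_force": force on the tool from outside, world axes, zero at the start; "moment": the same for the moment, N m; "gripper_width": opening from 0.0 (shut) to 1.0 (fully open).
Only numpy, scipy, OpenCV 4.12 (cv2) and the standard library are available. Lean on these libraries where they do the work, as an engineer would, in place of code of your own. Each camera call takes 0.05 s, during which the arm holds its last target.

TASK

The wall clock lying face down on the desk needs a new battery. Squeeze the orange snap tab of its battery cover inward, lift the cover straight off while the tab is held in, and lower it into the middle of the blue tray before letting go, so that it lies flat and right way up.

Things in the scene. Friction and masses are not known exactly. Their poses are not given: they have to be found in the camera images.
- cover_grip (a point): Grip point of the loose cream battery cover: 52 mm (its x) x 64 (y) x 34 high, open below, about 70 g, on the clock's back. Point: middle of x and y, 21 mm above the lower rim, 13 below the top. z up; x points from the orange tab (-x side) to the plain rear wall, 26 mm from the point. Grip at this height, fingers closing along x: one on the tab, one on the rear wall.
- tab (a joint): Travel (m) of the orange spring tab along the cover's +x: 0 out (latched), 0.007 fully in. 30 mm wide, from 8 mm below to 8 above the grip point; face 33 mm from that point when out, 26 fully in. 1 N per mm. Its barb, inside the cover, lets go of the clock once about 5 mm in; held in, the cover lifts straight up, free after 30 mm. Springs out when let go.
- clock: Round wall clock face down, 290 mm across, fixed. Origin: centre, on the desk. Grey back at 30 mm; the cover's rim is at 34 mm. Dark box in the middle, 48 mm square, 12 mm above the back. The cover is 68 mm to one side of the centre (clock's y), its tab on the side away from the robot; a cream box of the same size with speaker slits and four screws is 68 mm to the other side: no tab, does not come off.
- tray_in (a point): Centre of the inner floor of the blue open tray, 4 mm above the desk. Tray 170 mm (its x) by 200 mm (its y), 25 mm high, walls and floor 4 mm thick, fixed to the desk. A loose green and brass battery cell, 26 mm across and 50 high, stands beyond clock and tray, a bystander.
Not all that is in view belongs to the job. What is shaped like the part that bears cover_grip but purple or red is not meant.

How it is judged:
By the outcome, as a careful person would: the job done as asked, in the order asked, and still so for the second after the job is handed in, with the robot touching nothing.
It also fails if it takes over 43 s, if anything falls off the work surface, if the arm or the gripper's body presses on something with over 40 N, if the wrist force passes 120 N, or if a joint passes its speed limit or range.

## Working session

There is one attempt and no reset: what is moved stays moved. The work goes in short steps, Python scripts to look and compute and a tool call to move; the robot and the scene stay as the last step left them, time stands still between calls to the robot, and variables do not carry over. Pictures are saved under pics/ and viewed, and the job is handed in when it is done.

Besides the shell and the picture viewer there is one more tool, called after "Call:" as name([rows], argument=value, ...), one row to a line, values as JSON. play_rows: Moves the arm, as the interface text tells. Its arguments: {"type":"object","properties":{"plan":{"type":"array","items":{"type":"array","items":{"type":"array","items":{"type":"number"}}}},"hand":{"type":"number"}},"required":["plan"]}

```bash
ls; mkdir -p pics; python3 - <<'E'
from station import r
import cv2,numpy as np
s=r.sense();print(s['time_s'],s['tcp_pos'],s['ee_rot'],s['gripper_width'],s['wrist_force'])
for n in("top","side"):
    p,d=r.capture(n);cv2.imwrite(f'pics/{n}0.png',p);np.save(f'pics/{n}0.npy',d);print(n,r.get_calibration(n))
E
```

```text
pics
0.0 [0.15495433 0.60486915 0.22143912] [[-4.45147437e-04 -2.48361942e-01 -9.68667202e-01]
 [-2.17208278e-03 -9.68664773e-01  2.48362317e-01]
 [-9.99997542e-01  2.21458319e-03 -1.08264055e-04]] 1.0013050090990872 [-0.28783416  1.02723727 -0.19259063]
top {'vfov': 57.09812703251782, 'cx': 258.83015229408176, 'cy': 191.9831860550825, 'rvec': array([ 2.18728663, -2.20135098,  0.10630979]), 'tvec': array([-0.06676316,  0.42967203,  0.83569568])}
side {'vfov': 52.52347308261278, 'cx': 252.66062534617484, 'cy': 189.4387263378182, 'rvec': array([ 0.7655989 , -2.54350608,  1.18096278]), 'tvec': array([0.32607669, 0.23464305, 0.72874838])}
```

View pics/top0.png

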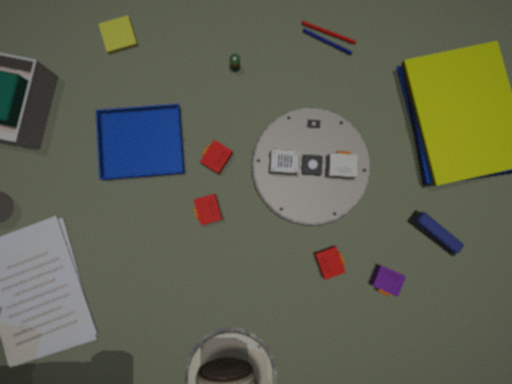

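View pics/side0.png

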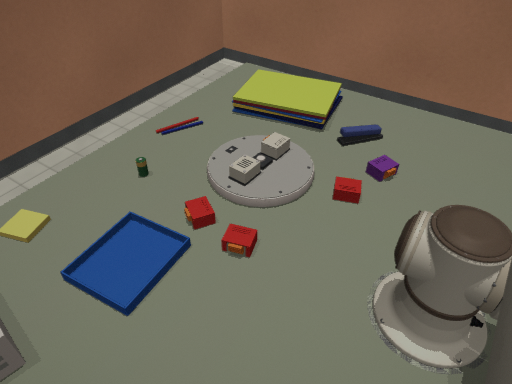

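Top view: the cover is at about (343,166), with its orange tab at its upper edge (343,153). The speaker box is at (284,162) and the tray at about (141,142). I'll enlarge these and measure.

```bash
cat >h.py <<'E'
from station import r
import cv2,numpy as np
def cal(n):
    c=r.get_calibration(n);f=192/np.tan(np.radians(c['vfov']/2));R=cv2.Rodrigues(c['rvec'])[0]
    return f,c['cx'],c['cy'],R,np.array(c['tvec'])
def ray(n,u,v,z=None,d=None):
    f,cx,cy,R,t=cal(n);k=np.array([(u-cx)/f,(v-cy)/f,1]);C=-R.T@t;D=R.T@k
    return C+D*(d if d is not None else (z-C[2])/D[2])
def proj(n,P):
    f,cx,cy,R,t=cal(n);q=(R@np.asarray(P,float).T).T+t
    return np.c_[f*q[:,0]/q[:,2]+cx,f*q[:,1]/q[:,2]+cy]
def cloud(n,D):
    f,cx,cy,R,t=cal(n);v,u=np.mgrid[:384,:512];q=np.stack([(u-cx)/f*D,(v-cy)/f*D,D],-1)
    return (q-t)@R
E
python3 - <<'E'
from h import *
p=cv2.imread('pics/top0.png');D=np.load('pics/top0.npy')
c=p[100:232,245:377];cv2.imwrite('pics/c1.png',cv2.resize(c,(594,594),interpolation=cv2.INTER_CUBIC)) 
c=p[95:190,85:195];cv2.imwrite('pics/c2.png',cv2.resize(c,None,fx=5,fy=5,interpolation=cv2.INTER_CUBIC)) 
s=cv2.imread('pics/side0.png')[115:215,195:325];cv2.imwrite('pics/c3.png',cv2.resize(s,None,fx=6,fy=6,interpolation=cv2.INTER_CUBIC))
W=cloud('top',D)
for u,v in[(343,166),(284,162),(312,164),(343,152),(290,200),(141,142),(220,280)]:print(u,v,D[v,u],W[v,u].round(4))
f,cx,cy,R,t=cal('top');print(-R.T@t)
# heights map around cover
Z=W[...,2];print((Z[145:185:2,325:362:2]*1000).round().astype(int))
E
```

```text
343 166 0.80811286 [ 0.4839 -0.2615  0.0696]
284 162 0.80673873 [ 0.4938 -0.1264  0.0686]
312 164 0.8287085 [ 0.4921 -0.1942  0.048 ]
343 152 0.81639016 [ 0.5174 -0.2639  0.0639]
290 200 0.8407616 [ 0.4088 -0.1434  0.0286]
141 142 0.86917 [0.5553 0.2195 0.0027]
220 280 0.8490873 [0.2185 0.0251 0.0022]
[ 0.36606675 -0.05007301  0.86657399]
[[ 28  29  30  31  28  28  30  32  29  26  29  30  29  29  28  31  29  27
   32]
 [ 32  30  29  30  29  30  27  28  31  29  28  27  30  27  29  27  32  32
   29]
 [ 29  30  28  30  32  27  29  29  29  29  29  25  29  31  30  30  28  29
   31]
 [ 29  31  29  28  29  29  64  61  63  64  63  62  63  33  28  28  28  30
   28]
 [ 29  28  60  69  65  68  71  69  68  68 867  64  66  31  32  31  30  32
   27]
 [ 30  39  61  68  70  66  67  67  69  68  68  68  68  67  67  68  67  31
   30]
 [ 31  40  65  69  68  67  69  68  68  70  65  67  70  67  67  65  69  29
   28]
 [ 31  42  59  70  68  68  68  68  67  68  65  70  68  69  66  67  68  30
   31]
 [ 30  44  63  69  66  70  65  66 867  68  67  68  67  68  68  65  28  29
   32]
 [ 28  43  66  69  70  69  67 
[... 161 characters left out ...]
  68  69  67  65  67  68  66  67  63  28  29
   29]
 [ 34  47  67  67  67  68  71  70  67  67  67  68  72  68  67  67  29  29
   31]
 [ 32  46  65  68  68  70  67  71  66  66  68  66  67  67  66  66  32  30
   32]
 [ 33  47  67  68  68  65  67  65  66  70  67  70  69  69  65  69  29  30
   29]
 [ 35  52  58  57  60  66  63  65  67  67  66  68  71  67  67  70  30  32
   30]
 [ 29  33  28  29  34  32  36  31  34  38  38  43  44  46  48  29  30  29
   29]
 [ 30  28  28  30  30  33  29  31  28  32  30  30  32  30  30  29  30  28
   31]
 [ 30  30  30  27  28  30  30  31  29  29  31  29  30  29  27  30  29  29
   30]
 [ 31  31  28  28  31  27  30  31  31  29  29  28  31  29  28  30  30  33
   27]]
```

View pics/c1.png

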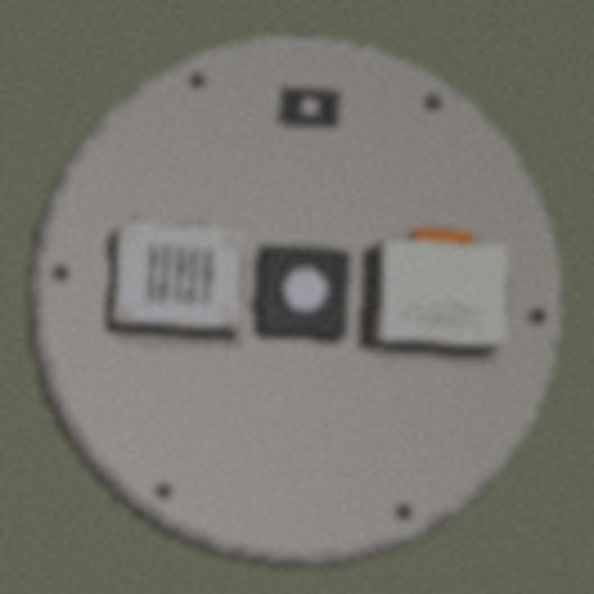

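View pics/c2.png

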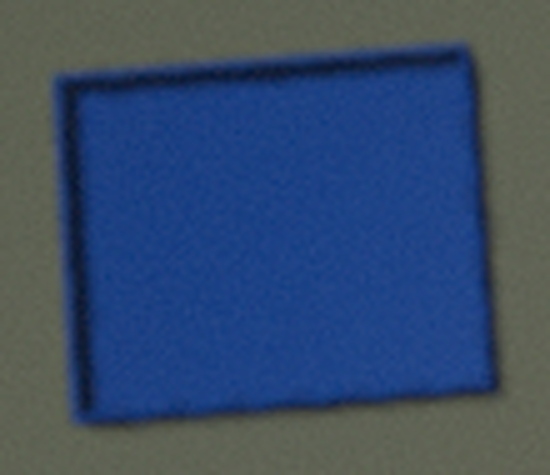

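View pics/c3.png

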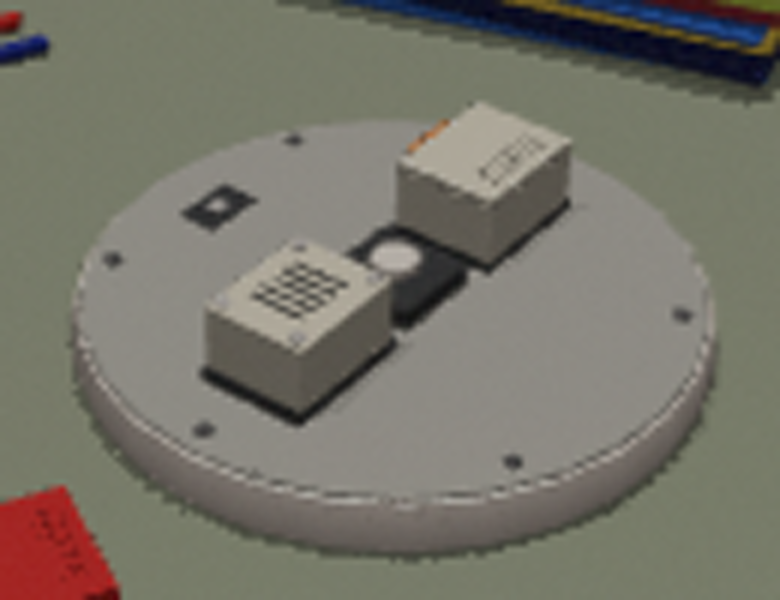

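```bash
python3 - <<'E'
from h import *
def rect(n,pts,s,off,z):
    W=np.array([ray(n,(x+.5)/s-.5+off[0],(y+.5)/s-.5+off[1],z=z) for x,y in pts]);return W
def rep(name,W):
    e=W-np.roll(W,-1,0);print(name,W.mean(0).round(4),'sides',(np.linalg.norm(e,axis=1)*1000).round(1),'ang',np.degrees(np.arctan2(e[:,1],e[:,0])).round(1))
rep('cover top',rect('top',[(382,240),(507,246),(502,347),(378,340)],4.5,(245,100),.068))
rep('cover side',rect('side',[(397,163),(485,100),(573,143),(488,202)],6,(195,115),.068))
rep('spk top',rect('top',[(119,224),(240,231),(238,331),(114,323)],4.5,(245,100),.068))
rep('spk side',rect('side',[(204,308),(300,238),(392,288),(298,346)],6,(195,115),.068))
rep('tray',rect('top',[(57,77),(467,45),(495,390),(78,422)],5,(85,95),.025))
# clock disc from depth
for n in('top','side'):
    D=np.load(f'pics/{n}0.npy') ;W=cloud(n,D);m=(D>0)&(abs(W[...,2]-.03)<.006)
    m=m&(np.hypot(W[...,0]-.49,W[...,1]+.194)<.16)
    P=W[m][:,:2].astype(np.float32);print(n,cv2.minEnclosingCircle(P))
    m=(D>0)&(W[...,2]>.062)&(W[...,2]<.075)&(np.hypot(W[...,0]-.484,W[...,1]+.2615)<.05)
    print(cv2.minAreaRect(W[m][:,:2].astype(np.float32)*1000),W[m].mean(0),np.median(W[m][:,2]))
    p=cv2.imread(f'pics/{n}0.png');h=cv2.cvtColor(p,cv2.COLOR_BGR2HSV)
    b=(D>0)&(h[...,0]>100)&(h[...,0]<125)&(h[...,1]>140)&(np.hypot(W[...,0]-.555,W[...,1]-.22)<.16)
    print('tray',cv2.minAreaRect(W[b&(W[...,2]>.018)][:,:2].astype(np.float32)*1000), np.median(W[b][:,2]))
E
```

```text
cover top [ 0.487  -0.2618  0.068 ] sides [64.3 52.1 63.5 51.5] ang [ 87.1  -4.4 -93.5 176.5]
cover side [ 0.4891 -0.263   0.068 ] sides [68.  52.8 62.9 49.9] ang [ 85.3 -10.  -97.2 175.6]
spk top [ 0.4957 -0.1267  0.068 ] sides [61.9 51.4 63.1 50.9] ang [ 86.5  -2.  -94.  176.6]
spk side [ 0.4984 -0.1262  0.068 ] sides [63.7 52.9 55.5 46.6] ang [  85.7   -9.2 -100.8 -179.4]
tray [0.5528 0.216  0.025 ] sides [197.  169.2 197.5 167.8] ang [  94.6    5.1  -85.8 -175.1]
top ((0.4934101104736328, -0.19466532766819), 0.1421319842338562)
((492.13671875, -262.33734130859375), (64.50518798828125, 59.082576751708984), 86.46944427490234) [ 0.48963762 -0.26171258  0.06720491] 0.06726636625847005
tray ((554.2595825195312, 218.21517944335938), (168.16392517089844, 198.8124542236328), 4.607151508331299) 0.003817013171122265
side ((0.49346664547920227, -0.19280743598937988), 0.14258933067321777)
((492.2649841308594, -260.70684814453125), (69.02542877197266, 61.00502014160156), 86.81112670898438) [ 0.48822088 -0.25851382  0.06784342] 0.06822543951551141
tray ((555.12060546875, 218.13600158691406), (171.44383239746094, 202.3481903076172), 4.273153781890869) 0.005018843233287907
```

The cover centre is at about (0.4887, -0.262), yaw -3.8°, and grip z is 0.055. The tray is at (0.555, 0.218), yaw about 4.5°. The two cameras agree to about 2 mm. Next is a helper that works out the move numbers.

```bash
cat >>h.py <<'E'
from scipy.spatial.transform import Rotation as Ro
def Rt(yaw): # jaw y axis at this world yaw, tool x down
    a=np.radians(yaw);x=np.array([0,0,-1.]);y=np.array([np.cos(a),np.sin(a),0]);return np.c_[x,y,np.cross(x,y)]
def row(pos,yaw):
    s=r.sense();R=np.array(s['ee_rot'])
    sh=R.T@(np.array(pos)-s['tcp_pos'])*100;rv=Ro.from_matrix(R.T@Rt(yaw)).as_rotvec(degrees=True)/10
    print('row',np.r_[sh,rv].round(2).tolist())
def st():
    s=r.sense();R=np.array(s['ee_rot']);print('t',round(s['time_s'],2),'tcp',np.round(s['tcp_pos'],4),'yaw',round(np.degrees(np.arctan2(R[1,1],R[0,1])),2),'down',R[2,0].round(4),'F',np.round(s['wrist_force'],1),'g',round(s['gripper_width'],3))
E
python3 -c "
from h import *
st();row((.44,.27,.2214),-150)"
```

```text
t 0.1 tcp [0.155  0.6049 0.2216] yaw -104.38 down -1.0 F [ 0.5 -0.1 -0.3] g 0.998
row [0.07, 25.37, -35.93, 4.56, -0.0, -0.01]
```

Call:
play_rows([
  [[0, 25.4, -35.9, 4.6, 0, 0], [0, 25.4, -35.9, 4.6, 0, 0], [0, 25.4, -35.9, 4.6, 0, 0], [0, 25.4, -35.9, 4.6, 0, 0], [0, 25.4, -35.9, 4.6, 0, 0]],
], hand=1)

```text
time_s: 0.72
tcp_pos: [0.3582, 0.3654, 0.2224]
ee_rot: [[-0.0, -0.87, -0.493], [-0.0, -0.493, 0.87], [-1.0, 0.0, -0.0]]
wrist_force: [0.7, 0.5, -0.2]
gripper_width: 1.003
```

```bash
python3 -c "
from h import *
st();row((.489,-.262,.18),176.2)"
```

```text
t 0.72 tcp [0.3582 0.3654 0.2224] yaw -150.49 down -1.0 F [ 0.7  0.5 -0.2] g 1.003
row [4.25, 19.52, -61.04, 3.33, -0.0, -0.0]
```

Call:
play_rows([
  [[4.2, 19.5, -61, 3.3, 0, 0], [4.2, 19.5, -61, 3.3, 0, 0], [4.2, 19.5, -61, 3.3, 0, 0], [4.2, 19.5, -61, 3.3, 0, 0], [4.2, 19.5, -61, 3.3, 0, 0]],
])

```text
time_s: 1.35
tcp_pos: [0.4216, 0.0602, 0.202]
ee_rot: [[0.0, -0.998, 0.058], [0.0, 0.058, 0.998], [-1.0, -0.0, 0.0]]
wrist_force: [0.8, -0.1, -0.1]
gripper_width: 0.999
```

```bash
python3 -c "
from h import *
st();row((.489,-.262,.16),176.2)"
```

```text
t 1.35 tcp [0.4216 0.0602 0.202 ] yaw 176.66 down -1.0 F [ 0.8 -0.1 -0.1] g 0.999
row [4.2, -8.61, -31.77, 0.05, 0.0, 0.0]
```

Call:
play_rows([
  [[4.2, -8.6, -31.8, 0.05, 0, 0], [4.2, -8.6, -31.8, 0.05, 0, 0], [4.2, -8.6, -31.8, 0.05, 0, 0], [4.2, -8.6, -31.8, 0.05, 0, 0], [4.2, -8.6, -31.8, 0.05, 0, 0]],
])

```text
time_s: 1.98
tcp_pos: [0.4849, -0.2434, 0.1621]
ee_rot: [[-0.0, -0.998, 0.068], [0.0, 0.068, 0.998], [-1.0, 0.0, 0.0]]
wrist_force: [1.7, 1.3, 0.2]
gripper_width: 0.996
```

```bash
python3 -c "
from h import *
st();row((.489,-.262,.085),176.2)"
```

```text
t 1.98 tcp [ 0.4849 -0.2434  0.1621] yaw 176.12 down -1.0 F [1.7 1.3 0.2] g 0.996
row [7.7, -0.53, -1.83, -0.01, 0.0, -0.0]
```

Call:
play_rows([
  [[3.5, -0.5, -1.8, 0, 0, 0], [7.5, -0.5, -1.8, 0, 0, 0], [7.5, -0.5, -1.8, 0, 0, 0], [7.5, -0.5, -1.8, 0, 0, 0]],
])

```text
time_s: 2.48
tcp_pos: [0.4896, -0.2598, 0.0888]
ee_rot: [[0.002, -0.998, 0.066], [-0.001, 0.066, 0.998], [-1.0, -0.002, -0.001]]
wrist_force: [0.1, -0.1, 1.3]
gripper_width: 1.001
```

```bash
python3 - <<'E'
from h import *
st();row((.489,-.262,.036),176.2)
for n,(a,b,c,d) in dict(top=(80,240,240,440),side=(60,240,160,400)).items():
    p,D=r.capture(n);cv2.imwrite(f'pics/{n}1.png',cv2.resize(p[a:b,c:d],None,fx=3,fy=3,interpolation=cv2.INTER_CUBIC))
E
```

```text
t 2.48 tcp [ 0.4896 -0.2598  0.0888] yaw 176.19 down -1.0 F [ 0.1 -0.1  1.3] g 1.001
row [5.28, 0.06, -0.22, -0.0, -0.0, 0.01]
```

View pics/side1.png

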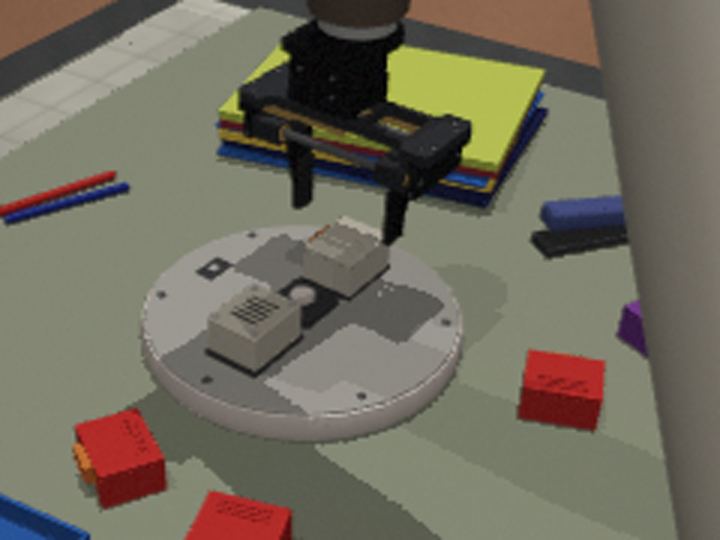

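View pics/top1.png

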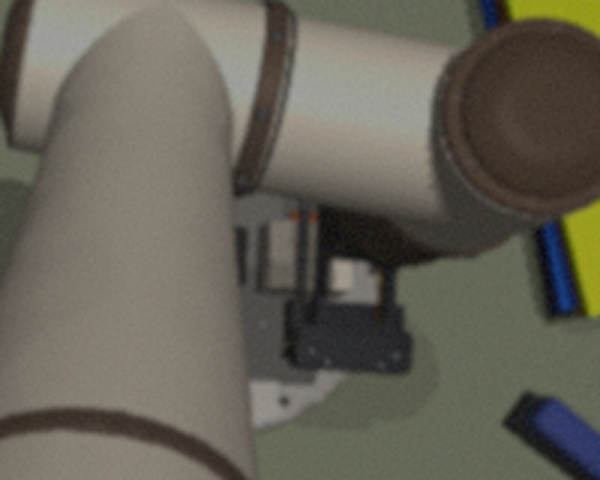

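In the side view the fingers straddle the cover, with tips at crop (300,205) on the tab side and (392,240) on the rear side. The cover top is at (345,247). I'll go down.

Call:
play_rows([
  [[3.5, 0, -0.2, 0, 0, 0], [5.2, 0, -0.2, 0, 0, 0], [5.2, 0, -0.2, 0, 0, 0], [5.2, 0, -0.2, 0, 0, 0]],
])

```text
time_s: 3.08
tcp_pos: [0.4899, -0.2618, 0.0373]
ee_rot: [[0.003, -0.998, 0.067], [-0.001, 0.067, 0.998], [-1.0, -0.003, -0.001]]
wrist_force: [0.2, -0.3, 0.8]
gripper_width: 0.996
```

```bash
python3 - <<'E'
from h import *
st();row((.489,-.262,.036),176.2)
for n,(a,b,c,d) in dict(side=(60,240,160,400)).items():
    p,D=r.capture(n);cv2.imwrite(f'pics/{n}2.png',cv2.resize(p[100:200,220:330],None,fx=6,fy=6,interpolation=cv2.INTER_CUBIC))
E
```

```text
t 3.08 tcp [ 0.4899 -0.2618  0.0373] yaw 176.18 down -1.0 F [ 0.2 -0.3  0.8] g 0.996
row [0.13, 0.09, -0.03, -0.0, -0.0, 0.02]
```

View pics/side2.png

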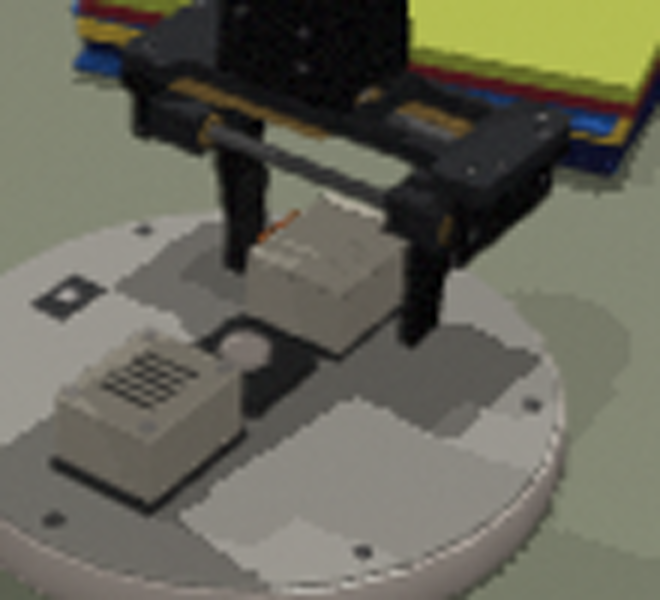

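Both fingers are clear of the cover, one on each side. I'll shift 1 mm and close.

Call:
play_rows([
  [[0.1, 0.1, 0, 0, 0, 0], [0.1, 0.1, 0, 0, 0, 0], [0.1, 0.1, 0, 0, 0, 0], [0.1, 0.1, 0, 0, 0, 0], [0.1, 0.1, 0, 0, 0, 0]],
], hand=0)

```text
time_s: 3.75
tcp_pos: [0.4894, -0.2619, 0.0351]
ee_rot: [[0.004, -0.998, 0.067], [-0.001, 0.067, 0.998], [-1.0, -0.004, -0.001]]
wrist_force: [4.0, 0.3, -0.9]
gripper_width: 0.591
```

Call:
play_rows([
  [[0, 0, 0, 0, 0, 0], [0, 0, 0, 0, 0, 0], [0, 0, 0, 0, 0, 0]],
])

```text
time_s: 4.12
tcp_pos: [0.4893, -0.2618, 0.0351]
ee_rot: [[0.004, -0.998, 0.067], [-0.001, 0.067, 0.998], [-1.0, -0.004, -0.001]]
wrist_force: [5.0, 1.0, 0.3]
gripper_width: 0.593
```

```bash
python3 - <<'E'
from h import *
st();print(r.sense()['gripper_width']*87)
p,D=r.capture('side');cv2.imwrite(f'pics/side3.png',cv2.resize(p[100:200,220:330],None,fx=6,fy=6,interpolation=cv2.INTER_CUBIC))
E
```

```text
t 4.12 tcp [ 0.4893 -0.2618  0.0351] yaw 176.16 down -1.0 F [5.  1.  0.3] g 0.593
51.59661843756675
```

View pics/side3.png

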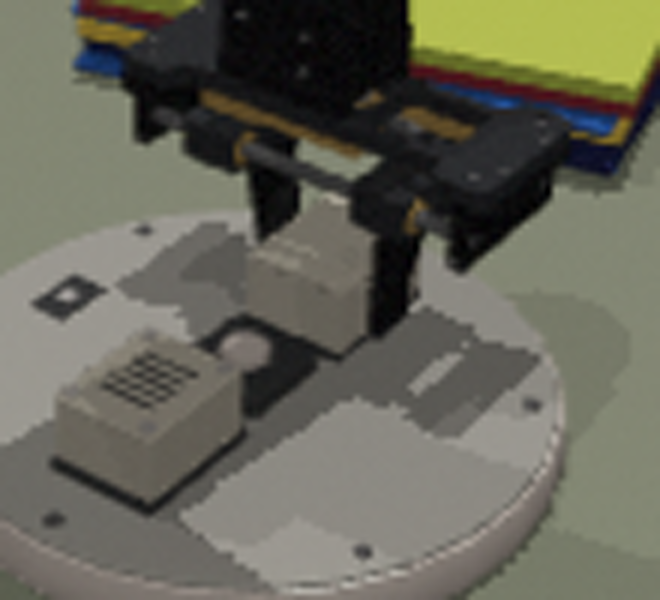

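The opening is 52 mm, so the tab is fully in. Now a straight lift.

Call:
play_rows([
  [[-0.8, -0.05, 0, 0, 0, 0], [-1.6, -0.05, 0, 0, 0, 0], [-2.4, -0.05, 0, 0, 0, 0], [-3.2, -0.05, 0, 0, 0, 0], [-4.0, -0.05, 0, 0, 0, 0]],
])

```text
time_s: 4.8
tcp_pos: [0.4874, -0.2615, 0.075]
ee_rot: [[-0.001, -0.998, 0.068], [0.0, 0.068, 0.998], [-1.0, 0.001, 0.0]]
wrist_force: [0.1, 0.7, -0.6]
gripper_width: 0.592
```

Call:
play_rows([
  [[-1.5, 0, 0, 0, 0, 0], [-3, 0, 0, 0, 0, 0], [-4.5, 0, 0, 0, 0, 0], [-6, 0, 0, 0, 0, 0], [-6, 0, 0, 0, 0, 0]],
])

```text
time_s: 5.42
tcp_pos: [0.489, -0.2619, 0.1363]
ee_rot: [[0.003, -0.998, 0.067], [-0.001, 0.067, 0.998], [-1.0, -0.003, -0.001]]
wrist_force: [0.3, 0.4, -0.7]
gripper_width: 0.589
```

```bash
python3 - <<'E'
from h import *
st()
p,D=r.capture('side');cv2.imwrite(f'pics/side4.png',cv2.resize(p[60:200,200:350],None,fx=4,fy=4,interpolation=cv2.INTER_CUBIC))
row((.53,.06,.16),-175.5+0)
E
```

```text
t 5.42 tcp [ 0.489  -0.2619  0.1363] yaw 176.14 down -1.0 F [ 0.3  0.4 -0.7] g 0.589
row [-2.48, -1.99, 32.36, -0.84, -0.0, 0.01]
```

View pics/side4.png

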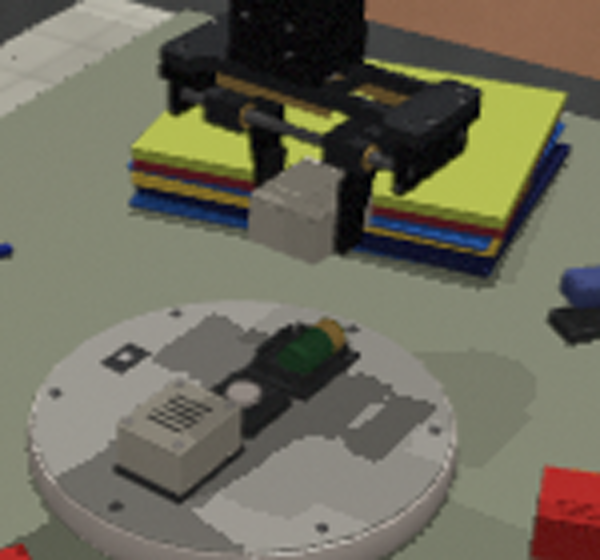

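The cover is off cleanly: it hangs level in the fingers and the battery bay shows at crop (310,345). Next is the tray.

Call:
play_rows([
  [[-1, -0.6, 4, -0.2, 0, 0], [-2, -1, 9, -0.4, 0, 0], [-2.5, -1.3, 14.5, -0.6, 0, 0], [-2.5, -1.6, 20, -0.8, 0, 0], [-2.5, -2, 25.5, -0.8, 0, 0]],
])

```text
time_s: 6.1
tcp_pos: [0.5247, -0.0068, 0.159]
ee_rot: [[-0.001, -0.997, -0.072], [-0.0, -0.072, 0.997], [-1.0, 0.001, -0.0]]
wrist_force: [1.5, -0.2, 0.0]
gripper_width: 0.589
```

```bash
python3 - <<'E'
from h import *
st();row((.5545,.2175,.14),-175.5)
E
```

```text
t 6.1 tcp [ 0.5247 -0.0068  0.159 ] yaw -175.87 down -1.0 F [ 1.5 -0.2  0. ] g 0.589
row [1.89, -4.59, 22.16, -0.04, -0.0, -0.01]
```

Call:
play_rows([
  [[0, -1, 5.5, 0, 0, 0], [0, -2, 11, 0, 0, 0], [0.5, -3, 16, 0, 0, 0], [1.5, -4, 20, 0, 0, 0], [1.9, -4.6, 22.2, 0, 0, 0]],
])

```text
time_s: 6.72
tcp_pos: [0.5545, 0.2178, 0.1389]
ee_rot: [[-0.002, -0.997, -0.074], [-0.001, -0.074, 0.997], [-1.0, 0.003, -0.001]]
wrist_force: [0.5, -0.1, -0.7]
gripper_width: 0.589
```

Call:
play_rows([
  [[0, 0, 0, 0, 0, 0], [0, 0, 0, 0, 0, 0], [0, 0, 0, 0, 0, 0]],
])

```text
time_s: 7.1
tcp_pos: [0.5551, 0.215, 0.1409]
ee_rot: [[0.0, -0.998, -0.071], [0.0, -0.071, 0.998], [-1.0, -0.0, 0.0]]
wrist_force: [0.0, -0.1, -0.5]
gripper_width: 0.593
```

```bash
python3 - <<'E'
from h import *
st();row((.5545,.2175,.045),-175.5)
for n in('top','side'):
    p,D=r.capture(n);p=p[60:240,40:280] if n=='top' else p[120:384,20:280];cv2.imwrite(f'pics/{n}5.png',cv2.resize(p,None,fx=2.2,fy=2.2,interpolation=cv2.INTER_CUBIC))
E
```

```text
t 7.1 tcp [0.5551 0.215  0.1409] yaw -175.95 down -1.0 F [ 0.  -0.1 -0.5] g 0.593
row [9.59, 0.05, 0.25, -0.05, 0.0, 0.0]
```

View pics/side5.png

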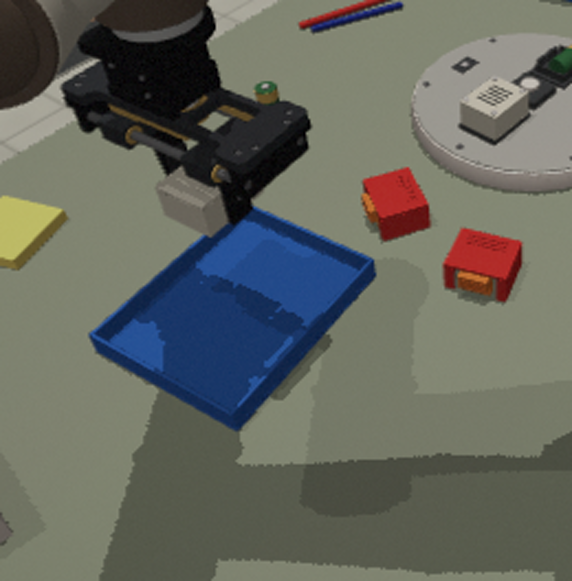

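View pics/top5.png

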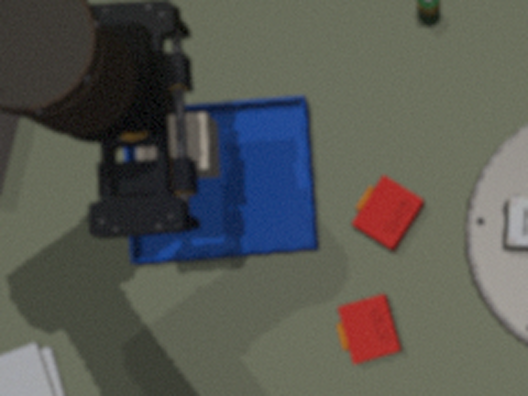

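The cover is held level over the tray; by the tool pose it is near the middle. I'll lower it.

Call:
play_rows([
  [[3, 0, 0.2, 0, 0, 0], [6, 0, 0.2, 0, 0, 0], [9, 0, 0.2, 0, 0, 0], [11, 0, 0.2, 0, 0, 0], [11, 0, 0.2, 0, 0, 0]],
])

```text
time_s: 7.82
tcp_pos: [0.554, 0.217, 0.0293]
ee_rot: [[-0.003, -0.997, -0.071], [-0.002, -0.071, 0.997], [-1.0, 0.003, -0.002]]
wrist_force: [-0.6, 0.5, -0.3]
gripper_width: 0.594
```

Call:
play_rows([
  [[0, 0, 0, 0, 0, 0], [0, 0, 0, 0, 0, 0]],
])

```text
time_s: 8.07
tcp_pos: [0.5558, 0.2186, 0.032]
ee_rot: [[0.002, -0.997, -0.072], [0.001, -0.072, 0.997], [-1.0, -0.002, 0.001]]
wrist_force: [0.1, -0.0, -0.8]
gripper_width: 0.593
```

```bash
python3 - <<'E'
from h import *
st();row((.5545,.2175,.0055),-175.5)
p,D=r.capture('side');p=p[180:320,50:220];cv2.imwrite(f'pics/side6.png',cv2.resize(p,None,fx=4,fy=4,interpolation=cv2.INTER_CUBIC))
E
```

```text
t 8.07 tcp [0.5558 0.2186 0.032 ] yaw -175.87 down -1.0 F [ 0.1 -0.  -0.8] g 0.593
row [2.65, 0.14, -0.1, -0.04, 0.01, 0.01]
```

View pics/side6.png

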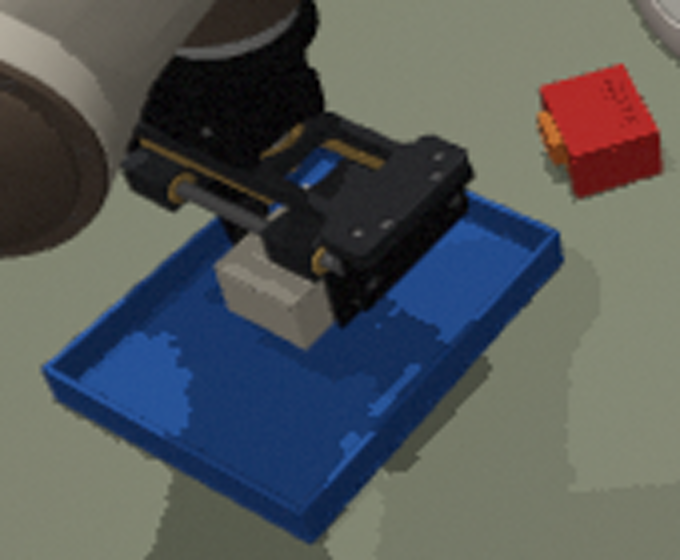

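Call:
play_rows([
  [[0.8, 0.1, -0.1, 0, 0, 0], [1.5, 0.1, -0.1, 0, 0, 0], [2.1, 0.1, -0.1, 0, 0, 0], [2.4, 0.1, -0.1, 0, 0, 0], [2.4, 0.1, -0.1, 0, 0, 0]],
])

```text
time_s: 8.75
tcp_pos: [0.5539, 0.2171, 0.0062]
ee_rot: [[-0.001, -0.997, -0.072], [-0.0, -0.072, 0.997], [-1.0, 0.001, -0.0]]
wrist_force: [-0.4, 1.1, -0.8]
gripper_width: 0.595
```

Call:
play_rows([
  [[0, 0, 0, 0, 0, 0], [0, 0, 0, 0, 0, 0]],
])

```text
time_s: 9.0
tcp_pos: [0.5542, 0.2173, 0.0068]
ee_rot: [[0.0, -0.997, -0.072], [0.0, -0.072, 0.997], [-1.0, -0.0, 0.0]]
wrist_force: [0.0, 0.7, -0.3]
gripper_width: 0.595
```

```bash
python3 - <<'E'
from h import *
st();row((.5545,.2175,.0055),-175.5)
E
```

```text
t 9.0 tcp [0.5542 0.2173 0.0068] yaw -175.87 down -1.0 F [ 0.   0.7 -0.3] g 0.595
row [0.13, -0.03, 0.02, -0.04, 0.0, 0.0]
```

Not quite touching yet. I'll go down another 1.5 mm slowly.

Call:
play_rows([
  [[0.05, 0, 0, 0, 0, 0], [0.1, 0, 0, 0, 0, 0], [0.15, 0, 0, 0, 0, 0], [0.15, 0, 0, 0, 0, 0]],
])

```text
time_s: 9.5
tcp_pos: [0.5541, 0.2172, 0.0052]
ee_rot: [[0.0, -0.997, -0.072], [0.0, -0.072, 0.997], [-1.0, -0.0, 0.0]]
wrist_force: [0.1, 0.5, 0.5]
gripper_width: 0.586
```

The vertical force changed from -0.3 to +0.5 N, which suggests the cover is touching the floor. I'll release.

Call:
play_rows([
  [[0, 0, 0, 0, 0, 0], [0, 0, 0, 0, 0, 0], [0, 0, 0, 0, 0, 0], [0, 0, 0, 0, 0, 0], [0, 0, 0, 0, 0, 0]],
], hand=1)

```text
time_s: 10.12
tcp_pos: [0.5541, 0.2172, 0.0051]
ee_rot: [[0.0, -0.997, -0.072], [0.0, -0.072, 0.997], [-1.0, -0.0, 0.0]]
wrist_force: [0.1, 0.9, -0.9]
gripper_width: 0.984
```

```bash
python3 - <<'E'
from h import *
st()
p,D=r.capture('side');p=p[180:320,50:220];cv2.imwrite(f'pics/side7.png',cv2.resize(p,None,fx=4,fy=4,interpolation=cv2.INTER_CUBIC))
E
```

```text
t 10.12 tcp [0.5541 0.2172 0.0051] yaw -175.87 down -1.0 F [ 0.1  0.9 -0.9] g 0.984
```

View pics/side7.png

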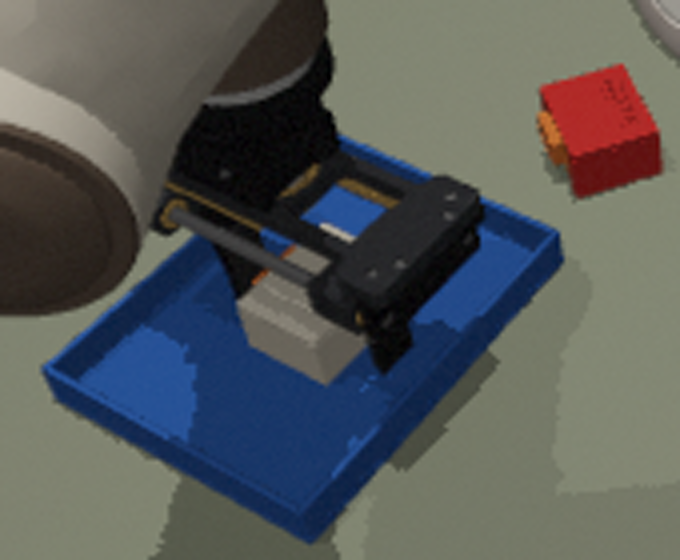

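The cover lies in the tray with its tab out, and the fingers are clear. I'll go straight up, then move aside.

Call:
play_rows([
  [[-2, 0, 0, 0, 0, 0], [-6, 0, 0, 0, 0, 0], [-11, 0, 0, 0, 0, 0], [-16, 0, 0, 0, 0, 0], [-20, 0, 0, 0, 0, 0]],
])

```text
time_s: 10.8
tcp_pos: [0.5542, 0.2173, 0.2076]
ee_rot: [[0.002, -0.997, -0.072], [0.001, -0.072, 0.997], [-1.0, -0.002, 0.001]]
wrist_force: [0.2, -0.4, -0.8]
gripper_width: 1.001
```

Call:
play_rows([
  [[0, 4, 4, 0, 0, 0], [0, 8, 8, 0, 0, 0], [0, 12, 12, 0, 0, 0], [0, 15, 16, 0, 0, 0], [0, 16, 22, 0, 0, 0]],
])

```text
time_s: 11.42
tcp_pos: [0.3769, 0.4253, 0.206]
ee_rot: [[0.0, -0.997, -0.072], [0.001, -0.072, 0.997], [-1.0, -0.0, 0.001]]
wrist_force: [1.1, 1.1, -0.2]
gripper_width: 0.999
```

Call:
play_rows([
  [[0, 1, 6, 0, 0, 0], [0, 1, 6, 0, 0, 0], [0, 1, 6, 0, 0, 0], [0, 1, 6, 0, 0, 0]],
])

```text
time_s: 11.92
tcp_pos: [0.3647, 0.483, 0.2052]
ee_rot: [[-0.0, -0.997, -0.071], [-0.0, -0.071, 0.997], [-1.0, 0.0, -0.0]]
wrist_force: [0.2, -0.8, 1.3]
gripper_width: 1.0
```

```bash
python3 - <<'E'
from h import *
st()
for n in('top','side'):
    p,D=r.capture(n);cv2.imwrite(f'pics/{n}8.png',p);W=cloud(n,D)
    m=(D>0)&(W[...,2]>.032)&(W[...,2]<.043)&(np.hypot(W[...,0]-.555,W[...,1]-.218)<.08)
    if m.sum()>10:print(n,m.sum(),np.median(W[m][:,2]),cv2.minAreaRect(W[m][:,:2].astype(np.float32)*1000))
E
```

```text
t 11.93 tcp [0.3647 0.483  0.2052] yaw -175.94 down -1.0 F [ 0.2 -0.8  1.3] g 1.0
top 628 0.03750669848379477 ((552.8209228515625, 216.41075134277344), (58.95783233642578, 64.97119140625), 4.718667507171631)
side 461 0.038285571638849644 ((541.84814453125, 215.73573303222656), (36.77091598510742, 65.51699829101562), 2.1635427474975586)
```

View pics/side8.png

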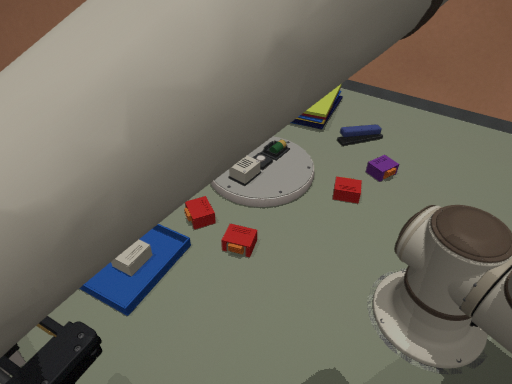

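View pics/top8.png

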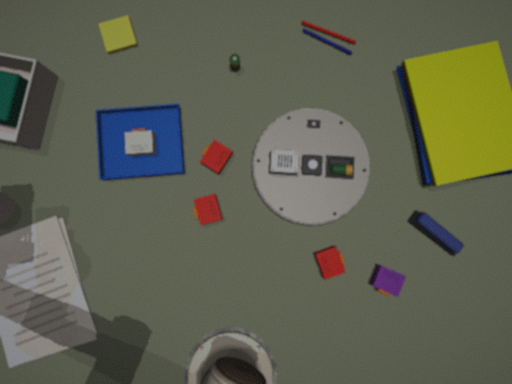

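The top view shows the cover flat at (139,142), in the middle of the tray at (141,142). Its top is at z ≈ 0.038, as expected for a cover lying flat. The cell at (235,62) and the other objects have not moved. I'll hand it in.

```bash
python3 -c "
from station import r
print(r.finish_job())"
```

```text
the job is handed in; nothing more can be done
None
```

The battery cover is off the clock and lies flat and right way up in the middle of the blue tray. I handed the job in at about 12 s of the 43 s allowed.

- **Removing it:** I gripped the cover across its tab and rear wall. The jaws closed to 52 mm, which means the tab was fully in. I then lifted it straight off, still squeezed, and the side picture showed the open battery bay.
- **Placing it:** I lowered it until the force readings suggested contact with the tray floor, let go, and went straight up and away.
- **Last checks:** In the top camera's depth the cover's top is at 37.5 mm, against 38 mm expected for lying flat. Its centre is within about 2 mm of the tray's, with the tab sprung out and the bystander cell where it was. The wrist force stayed around 5 N or less in the readings I took.
- **One disagreement:** The side camera put the cover's centre about 11 mm off in x. It measured only 37 of the cover's 52 mm in that direction, probably because the arm hid the rest, so I went by the top view.

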